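# Park the food probe in its snap-lid charging case

## Task

The washed food probe is drying in the beech block: put it back on charge. Press the button on the charging case's sprung lid and keep the lid steady under your fingers so that it rises gently instead of flying open, then lift the probe (short, thick black head) out of the block, push its stem all the way down the free well next to the spare probe, and close the lid until the catch holds it shut. Leave the two other tools in the block, the spare probe in its well and the things around them where they are.

Things in the scene. Friction and masses are not known exactly. Their poses are not given: they have to be found in the camera images.
- charger: White charging case for two food probes, fixed to the worktop: 130 (x) x 120 (y) x 92 mm to the rim; with its shut lid 116 mm, button top 123 mm. Origin: centre of the underside; -x is the front (hook and dark display window), the hinge is at the back. 5 mm walls; 14 mm below the rim (z = 78 mm) a grey deck with two round wells 10 mm wide, 69.5 mm deep.
- free_well (a point): Centre of the mouth of the empty well, level with the deck, at (-5, 27, 78) mm in the charger's frame; same axes as the charger.
- spare_well (a point): Centre of the mouth of the other well, at (-5, -27, 78) mm in the charger's frame; the spare probe stands in it.
- lid_axis (a point): Middle of the lid's hinge line, at (63, 0, 92) mm in the charger's frame; the line runs along the charger's y.
- charger_lid (a joint): Lid angle: 0.005 shut and latched, 1.75 fully open (front edge up, leaning back past the hinge), where it stays by itself. A spring drives it open: 3 N at the front edge hold it down at first, ever less towards fully open. Let go early it snaps up at 7 rad/s (too fast); let go beyond 1.2 rad it moves on at under 4 rad/s, which is fine.
- lid_front (a point): Middle of the lid's front top edge, at (-128, 0, 24) mm in the lid's frame (origin at lid_axis, axes as the charger's when shut). The lid is a hollow shell 130 x 120 x 24 mm, its top flat beside the button. The steel hook and its housing hang at the middle of the front edge, 10 mm out from the case, down to 13 mm below the rim.
- charger_button (a joint): Travel of the catch button: 0 out, 0.005 fully in (2.5 N), where the hook is off the strike; it springs out when let go. To latch the lid, push the lid itself down near its front edge, beside the button, not on it: about 5 N until the hook snaps under the strike. With the button held in it cannot catch.
- button_top (a point): Centre of the button's top face: a grey 22 x 38 mm rectangle, 7 mm proud of the lid, 18 mm behind its front edge; moves with lid and button.
- block: Beech tool block fixed to the worktop, 46 (x) x 150 (y) x 74 mm, origin at the centre of its underside. Three holes 7.6 mm wide and 69.5 mm deep in its top at y = -46, 0 and +46 mm; which tool stands in which varies.
- probe: The food probe to put away, upright in the block: steel stem 6 mm thick and 70 mm long below a black round head 16 mm thick and 30 mm tall with a steel band (100 mm in all, 35 g). Origin at the tip of the stem, z along the stem towards the head. In the block, or fully down in a well, its tip stands on the bottom and the head is 0.5 mm clear of the block's top or the deck.
- probe_shoulder (a point): Underside of the probe's head, on its axis, 70 mm above the tip.
- spare: The spare probe, the same as the other, standing in the second well of the case. Stays there.
- tester: Cake tester in the block: steel pin of the same stem size with a flat steel ring, 26 mm wide, its top 104 mm above the tip. Origin at the tip. Stays there.
- scribe: Icing scribe in the block: same stem, slim dark wooden handle 10 mm thick and 60 mm tall. Origin at the tip. Stays there.
- timer: Round red wind-up kitchen timer, 68 mm wide, 53 mm tall, behind the block. Bystander.
- spice_jar: Spice jar with red cap, 45 mm wide, 106 mm tall, behind the block. Bystander.
- carton: Small white baking carton, 38 x 58 x 86 mm, behind the block. Bystander.
- teaspoon: Steel teaspoon, 132 mm long, lying at the front of the worktop. Bystander.

How it is judged:
On the way, in this order (a step that is already met when the one before it is completed fails the run):
1. the catch is pressed and the lid let up until it stands open (value of joint charger_lid above 1.5 rad), for 0.2 s.
2. the probe is lifted clear of the block (height (world z) of probe above 0.08 m), for 0.1 s.
3. the probe stands fully down in the free well (horizontal distance between probe_shoulder and free_well below 0.006 m and z of probe_shoulder in the frame of free_well below 0.004 m and angle between probe's own z axis and vertical below 0.1 rad), for 0.2 s.
At the end, for the whole second after the job is handed in: The lid is shut and held by its catch (under 0.03 rad, button sprung back out), the probe stands upright in the free well with its head within 4 mm of the deck, and the spare probe, cake tester and scribe are still in their holes (within 10 mm) (all of step 3 and value of joint charger_lid below 0.03 rad and value of joint charger_button below 0.0015 m and linear speed of probe below 0.02 m/s and horizontal distance between spare and spare_well below 0.008 m and distance of each of spare, tester, scribe from where it was at the start of the episode below 0.01 m); the robot touches nothing.
It fails at once if the lid flies open (faster than 4.5 rad/s) (velocity of joint charger_lid above 4.5 rad/s).
It fails at once if another tool or the spare probe is pulled out of its hole (distance of any of tester, scribe, spare from where it was at the start of the episode above 0.03 m).
It fails at once if a bystander is pushed away by more than 4 cm (distance of any of timer, spice_jar, carton, teaspoon from where it was at the start of the episode above 0.04 m).
It also fails if it takes over 72 s, if anything falls off the work surface, if the arm or the gripper's body presses on something with over 40 N, if the wrist force passes 120 N, or if a joint passes its speed limit or range.

## Robot

A 6-joint arm with a two-finger parallel gripper is mounted at the origin on a cart in front of the work surface, level with it; the furniture and walls round the work are solid. World frame = base frame: x ahead of the robot, y to its left, z up, the work surface at z = 0. Lengths are in m, angles in rad, forces in N, time in s.
With the tool pointing down it reaches from about 0.35 to 0.925 m from the base axis. Payload 6.4 kg.
Tool frame: the origin (TCP) lies on the centre line of the jaws, within the pads' length; the fingertips stand 14 mm ahead of it and the grasp point (between the pads) lies 5 mm behind it; z points along the fingers, y is the line along which they close (so a half turn about z gives the same grasp; the last joint's range is limited). The gripper opens to 94 mm and grips with 3 to 60 N. Pads are 16 mm wide; open, the fingers measure 119 mm over their backs; the gripper's body (75 mm by 177 mm) begins 78 mm behind the grasp point.
Start: joints at [-1.392, 0.245, 1.558, -0, 1.339, -0.174], TCP at [0.225, -0.61, 0.194] pointing down, gripper open.
Joint ranges: [-3.13, 3.13], [-1.02, 2.26], [0.13, 2.54], [-0.95, 4.09], [0.21, 2.88], [-2.74, 2.74]. Speed limits (rad/s): [2.57, 2.57, 3.14, 3.14, 3.14, 3.14].

## Interface

Orientations are given as a unit quaternion [w, x, y, z].
In Python, from station import ctrl, capture, camera_info, order gives the robot as it stands.
- The arm moves only by the tool jog_arm, never from a script. Its argument "targets" is a list of rows, each a list of 7 numbers: the opening, from 0 (shut) to 1 (fully open), then the shift along the world's x, y, z each as a share of 0.75 m, from -1 to 1, then the turn, a rotation vector about the world's x, y, z each as a share of 45 degrees, from -1 to 1. A call has 1 to 12 rows; each row is the pose to reach, as a shift and turn from the pose commanded when the call began; what a row does not reach only later rows make up. A row lasts 1/12 s, in which the tool goes at most 41.7 mm and 7.16 degrees, less where a joint would pass 70% of its speed; a pose out of reach is approached as far as the arm can. A call with a number of a shift or a turn outside -1 to 1 is refused whole. A call with a gripper value outside its range is refused whole. The fingers move at their own pace and stop on an object; "force" is the grip in N (left out, the last holds). Time passes only in rows, so rows that repeat a pose let the fingers close. It gives the time, the measured TCP pose, the force, the opening and the grip force at its end, in the units of the state.
- ctrl.get_obs(): the state, without advancing time (a new reading comes with each control period).
- capture(name): name is "scene" or "top"; returns (picture, depth): 420x560x3 uint8, blue, green, red; 420x560 float32, m along the optical axis (not along the pixel's ray), 0 where there is no reading.
- camera_info(name): a dict with "camera_matrix" (3x3 intrinsics, pixels), "D" ([k1, k2, p1, p2, k3] as OpenCV has them; the pictures are not rectified), "cam_to_world" (4x4, takes a point from camera to world coordinates). Camera axes: x right, y down, z forward; pixel columns grow to the right and rows downward; lengths in m; the calibration is good to about 2 mm. A picture is of the moment at which its call begins. camera_info takes no time and is no camera call.
- order.job_done(): hands the job in; it is judged then, once.
The state is a dict: "time": time; "qpos": joint angles; "qvel": joint speeds; "joint_efforts": joint torques, N m; "tcp_pos": TCP position; "orientation": TCP orientation; "ft_force": force on the tool from outside, world axes, zero at the start; "moment": the same for the moment, N m; "gripper_width": finger opening in m; "gripper_force": force on a finger pad.
Only numpy, scipy, OpenCV 4.12 (cv2) and the standard library are available. Lean on these libraries where they do the work, as an engineer would, in place of code of your own. Each camera call takes 0.05 s, during which the arm holds its last target. There are 200 camera calls.

## Working session

There is one attempt and no reset: what is moved stays moved. The work goes in short steps, Python scripts to look and compute and a tool call to move; the robot and the scene stay as the last step left them, time stands still between calls to the robot, and variables do not carry over. Pictures are saved under pics/ and viewed, at most 10 in all, crops included, and the job is handed in when it is done.

Besides the shell and the picture viewer there is one more tool, called after "Emit:" in YAML: its name, and indented under it one key for each argument. jog_arm: Moves the arm, as the interface text tells. Its arguments: {"type":"object","properties":{"targets":{"type":"array"},"force":{"type":"number"}},"required":["targets"]}

```bash
mkdir -p pics; ls; cat > h.py <<'E'
import numpy as np, cv2
from station import ctrl, capture, camera_info, order
def cloud(name, d):
    i=camera_info(name); K=np.array(i["camera_matrix"]); D=np.array(i["D"]); T=np.array(i["cam_to_world"])
    h,w=d.shape; u,v=np.meshgrid(np.arange(w),np.arange(h))
    p=cv2.undistortPoints(np.stack([u,v],-1).reshape(-1,1,2).astype(np.float64),K,D).reshape(h,w,2)
    P=np.dstack([p[...,0]*d,p[...,1]*d,d])
    return P@T[:3,:3].T+T[:3,3]
def ray(name,u,v,z):
    i=camera_info(name); K=np.array(i["camera_matrix"]); D=np.array(i["D"]); T=np.array(i["cam_to_world"])
    p=cv2.undistortPoints(np.array([[[u,v]]],float),K,D).ravel(); r=T[:3,:3]@np.array([p[0],p[1],1]); o=T[:3,3]
    return o+r*(z-o[2])/r[2]
E
python3 - <<'E'
from h import *
for n in ("scene","top"):
    im,d=capture(n); cv2.imwrite(f"pics/{n}0.png",im); np.savez(f"{n}0.npz",im=im,d=d,P=cloud(n,d))
    print(n,np.round(camera_info(n)["cam_to_world"],3).tolist(),(d>0).mean())
print(ctrl.get_obs())
E
```

```text
pics
scene [[-0.811, -0.454, 0.37, 0.208], [-0.585, 0.62, -0.523, 0.441], [0.008, -0.641, -0.768, 0.8], [0.0, 0.0, 0.0, 1.0]] 0.9960671768707483
top [[0.01, -0.991, 0.13, 0.355], [-1.0, -0.01, 0.005, -0.054], [-0.003, -0.13, -0.991, 1.335], [0.0, 0.0, 0.0, 1.0]] 0.9961139455782313
{'time': 0.1, 'qpos': array([-1.39211114e+00,  2.45728715e-01,  1.55890045e+00,  1.52111652e-05,
        1.33868688e+00, -1.74114892e-01]), 'qvel': array([-0.00110029,  0.00010759, -0.00199481, -0.00141198,  0.00083642,
        0.00044807]), 'joint_efforts': array([-1.73131662e-04, -4.16908193e+01, -3.15529239e+01,  6.86023291e-02,
        3.09145055e-02, -5.31309422e-05]), 'tcp_pos': array([ 0.22449147, -0.60940355,  0.19306101]), 'orientation': array([-8.61710615e-04,  9.84481758e-01,  1.75484830e-01,  5.43099508e-06]), 'ft_force': array([0.25755798, 0.97634257, 0.12635854]), 'moment': array([ 0.0307392 ,  0.00446611, -0.01510361]), 'gripper_force': 0.0, 'gripper_width': 0.09402992388489419}
```

View pics/scene0.png

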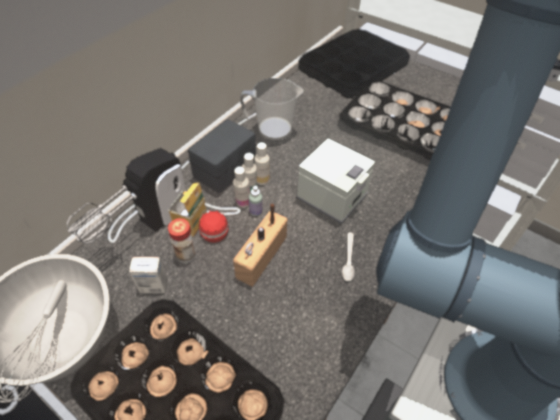

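View pics/top0.png

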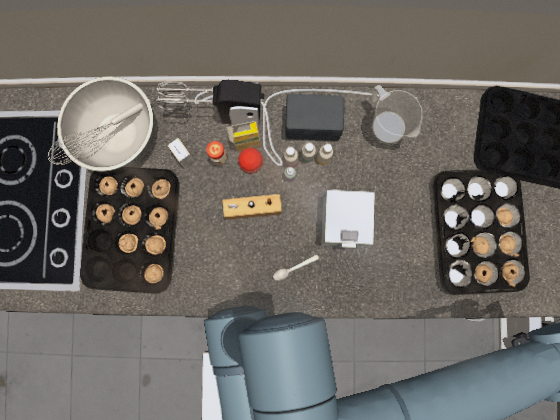

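The scene picture shows the white case at about (335,180) with a grey button at (355,172), and the block at (262,248). The top picture shows the lid at (350,217) with the button at (349,237). The block is at (252,206) with three tools at u≈233, 251 and 270.

```bash
python3 - <<'E'
from h import *
Z=np.load("top0.npz"); im,d,P=Z["im"],Z["d"],Z["P"]
roi=np.zeros(d.shape,bool); roi[180:260,210:390]=1
def rect(m,z,n):
    m=cv2.morphologyEx(m.astype(np.uint8),cv2.MORPH_OPEN,np.ones((2,2)))
    c=max(cv2.findContours(m,0,1)[0],key=cv2.contourArea).reshape(-1,2)
    w=np.array([ray("top",u,v,z)[:2] for u,v in c],np.float32)
    r=cv2.minAreaRect(w); print(n,np.round(r[0],4),np.round(r[1],4),round(r[2],2)); return r
hsv=cv2.cvtColor(im,cv2.COLOR_BGR2HSV); r=np.arange(560)
lid=roi&(P[...,2]>.105)&(P[...,2]<.135)&(np.arange(560)>310)[None]
rect(lid,.116,"lid"); 
rect(lid&(hsv[...,2]<200),.123,"dark"); print("lidz",np.median(P[lid][:,2]))
btn=lid&(hsv[...,2]<185); 
blk=roi&(P[...,2]>.06)&(np.arange(560)<300)[None]
rect(blk,.074,"block")
wood=roi&(hsv[...,0]<25)&(hsv[...,1]>110)&(hsv[...,2]>110)&(np.arange(560)<300)[None]
rect(wood,.074,"wood"); print(np.median(P[wood][:,2]))
S=np.load("scene0.npz"); si=S["im"]
a=cv2.resize(im[180:260,215:385],None,fx=4.7,fy=4.7,interpolation=cv2.INTER_CUBIC)[:,:800]
cv2.imwrite("pics/topc.png",a)
b=cv2.resize(si[130:290,225:385],None,fx=3.7,fy=3.7,interpolation=cv2.INTER_CUBIC); cv2.imwrite("pics/scc.png",b)
# tools: high points over block
for nm,Q in(("top",Z),("scene",S)):
    Pq=Q["P"]; m=(Pq[...,2]>.085)&(Pq[...,2]<.16)&(abs(Pq[...,0]-.49)<.09)&(abs(Pq[...,1]-.06)<.11)
    n,l,s,c=cv2.connectedComponentsWithStats(m.astype(np.uint8))
    for k in range(1,n):
        if s[k,4]>3: print(nm,s[k],np.round(c[k],1),np.round(Pq[l==k].mean(0),4),Pq[l==k][:,2].max().round(3))
E
```

```text
lid [ 0.4956 -0.2159] [0.1213 0.1372] 87.75
dark [ 0.4533 -0.2139] [0.0444 0.0257] 85.7
lidz 0.11593939254853414
block [0.5334 0.0294] [0.0472 0.1496] 6.3
wood [0.5435 0.0306] [0.026 0.144] 0.53
0.07309618005530605
top [267 198   5   7  25] [268.7 200.6] [ 0.5404 -0.0138  0.1198] 0.138
top [248 200   7   7  36] [250.8 203.3] [0.5361 0.0316 0.101 ] 0.11
top [228 204  10   4  26] [232.7 205. ] [0.5313 0.0772 0.1013] 0.112
scene [270 204   5  18  79] [271.8 212.5] [ 0.5359 -0.0131  0.1116] 0.134
scene [257 228   8  10  70] [260.5 232.4] [0.5305 0.0334 0.0978] 0.106
scene [245 243   9  11  48] [248.7 247.5] [0.527  0.0768 0.0976] 0.108
```

View pics/topc.png

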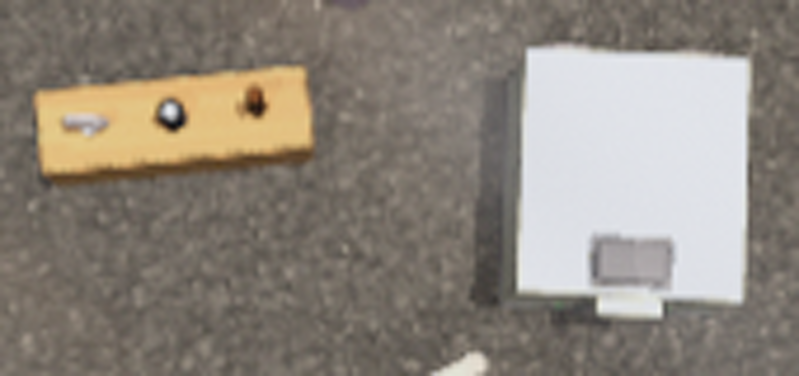

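View pics/scc.png

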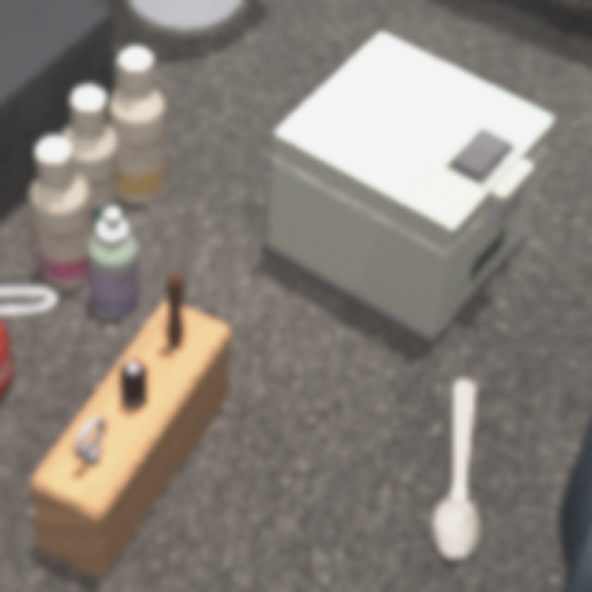

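The crops show the tester's ring at (85,122), the probe's black head in the middle hole at (171,113), the scribe at (255,100) and the button at (632,262). Estimates: case centre (0.500, -0.216), yaw about -2.4°; probe (0.534, 0.030), in the middle hole. I'll move above the button with the fingers shut.

Emit:
jog_arm:
  targets:
    - [0, 0.307, 0.528, -0.03, 0, 0, -0.5]
    - [0, 0.307, 0.528, -0.03, 0, 0, -0.5]
    - [0, 0.307, 0.528, -0.03, 0, 0, -0.5]
    - [0, 0.307, 0.528, -0.03, 0, 0, -0.5]
    - [0, 0.307, 0.528, -0.03, 0, 0, -0.5]
    - [0, 0.307, 0.528, -0.03, 0, 0, -0.5]
    - [0, 0.307, 0.528, -0.03, 0, 0, -0.5]
    - [0, 0.307, 0.528, -0.03, 0, 0, -0.5]
    - [0, 0.307, 0.528, -0.03, 0, 0, -0.5]
    - [0, 0.307, 0.528, -0.03, 0, 0, -0.5]
    - [0, 0.307, 0.528, -0.03, 0, 0, -0.5]
    - [0, 0.307, 0.528, -0.03, 0, 0, -0.5]
  force: 20

```text
time: 1.1
tcp_pos: [0.4565, -0.2081, 0.1707]
orientation: [-0.001, 1.0, -0.016, -0.0]
ft_force: [-0.3, 1.1, -0.6]
gripper_width: 0.0169
gripper_force: 0.0
```

Emit:
jog_arm:
  targets:
    - [0, 0, 0, -0.01, 0, 0, 0]
    - [0, 0, 0, -0.02, 0, 0, 0]
    - [0, 0, 0, -0.03, 0, 0, 0]
    - [0, 0, 0, -0.03, 0, 0, 0]
    - [0, 0, 0, -0.03, 0, 0, 0]

```text
time: 1.52
tcp_pos: [0.4538, -0.2148, 0.148]
orientation: [-0.001, 1.0, -0.021, -0.001]
ft_force: [-1.2, -0.5, 0.3]
gripper_width: 0.0006
gripper_force: 0.0
```

```bash
python3 - <<'E'
from h import *
o=ctrl.get_obs(); print(o["tcp_pos"],o["orientation"],o["ft_force"],o["gripper_width"])
im,d=capture("scene"); cv2.imwrite("pics/s1.png",cv2.resize(im[100:260,240:440],None,fx=3.6,fy=3.6))
E
```

```text
[ 0.45379968 -0.21479274  0.14800506] [-5.69294759e-04  9.99776732e-01 -2.11061870e-02 -8.30953219e-04] [-1.16481427 -0.4504701   0.3283521 ] 0.0005505150223104838
```

View pics/s1.png

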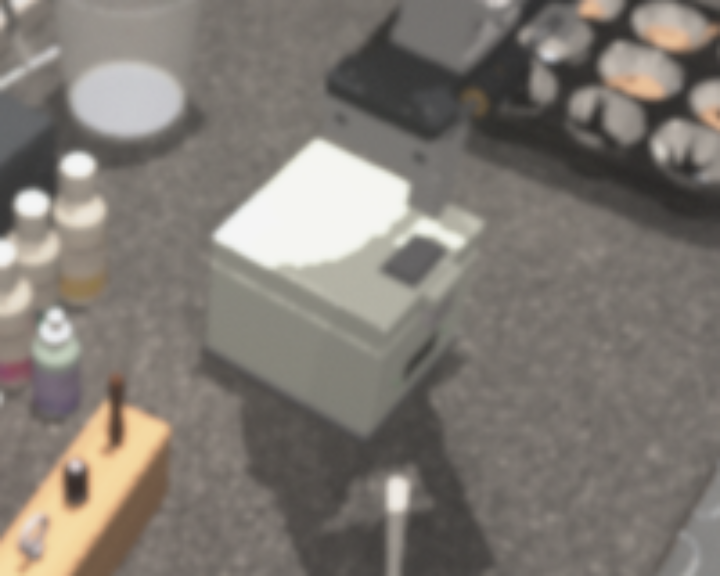

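The lid is still shut, with the button at (415,260) in the crop, and the gripper hangs above it at about (400,120). I'll project the fingertip into the image to check it.

```bash
python3 - <<'E'
from h import *
i=camera_info("scene"); T=np.linalg.inv(np.array(i["cam_to_world"]))
pts=np.array([[.4538,-.2148,.134],[.4538,-.2148,.24],[.453,-.214,.123]])
c=(T[:3,:3]@pts.T).T+T[:3,3]
uv=cv2.projectPoints(c,np.zeros(3),np.zeros(3),np.array(i["camera_matrix"]),np.array(i["D"]))[0].reshape(-1,2)
print(uv,(uv-[240,100])*3.6)
im,d=capture("scene"); P=cloud("scene",d)
for u,v in [(415,185),(415,215),(390,150),(440,150),(400,90)]:
    x,y=int(u/3.6+240),int(v/3.6+100); print((u,v),P[y,x].round(3),im[y,x])
E
```

```text
[[355.43112557 166.16272744]
 [363.22388353 128.96899518]
 [354.83135808 170.02913671]] [[415.55205207 238.18581878]
 [443.60598071 104.28838264]
 [413.39288907 252.10489217]]
(415, 185) [ 0.457 -0.202  0.187] [116 120 123]
(415, 215) [ 0.473 -0.253  0.116] [162 174 176]
(390, 150) [ 0.449 -0.135  0.267] [116 119 122]
(440, 150) [ 0.422 -0.136  0.28 ] [110 113 116]
(400, 90) [ 0.451 -0.141  0.3  ] [57 59 58]
```

```bash
python3 - <<'E'
from h import *
im,d=capture("scene"); P=cloud("scene",d)
np.set_printoptions(linewidth=200)
print("z(mm) rows 140..176 cols 346..374"); 
for v in range(140,176,2): print(v,(P[v,346:374:2,2]*1000).astype(int),(P[v,346:374:4,1]*1000).astype(int))
E
```

```text
z(mm) rows 140..176 cols 346..374
140 [266 270 272 273 275 280 284 288 282 222 212   2   2   1] [-134 -133 -134 -128 -135 -219 -461]
142 [261 264 266 266 270 273 274 281 275 216 208   1   1  -1] [-135 -135 -135 -135 -138 -217 -455]
144 [  0 258 261 263 265 267 271 272 270 206 202   0   0   1] [-408 -135 -136 -134 -139 -219 -448]
146 [  0  -3  -1 259 261 262 268 269 206 201 195   1   1   0] [-402 -409 -135 -132 -203 -221 -440]
148 [117  -2  -2   0 192 260 260 263 202 195 186   0   0   0] [-272 -403 -203 -136 -202 -225 -433]
150 [116 116 117 113 185 189 192 195 194 186 179   0  -1   1] [-265 -271 -205 -203 -206 -226 -428]
152 [114 116 116 116 181 183 186 190 185 179   0   0  -3   0] [-262 -266 -203 -204 -209 -414 -423]
154 [115 115 116 114 174 179 182 185 181 171  -1  -1   3  -2] [-255 -259 -205 -202 -208 -407 -409]
156 [116 116 115 117 172 173 174 179 172 113  -2  -2   0   0] [-248 -254 -202 -204 -213 -401 -404]
158 [114 114 116 117 115 118 169 173 162 115 117 115   0  -1] [-244 -248 -254 -204 -217 -269 -397]
160 [116 116 115 114 118 800 118 116 116 115 117 116 113 115] [-236 -243 -245 -251 -259 -263 -272]
162 [115 116 116 115 114 115 117 115 116 116 115 117 116 115] [-231 -236 -243 -246 -253 -259 -264]
164 [116 116 118 114 115 115 117 117 118 114 116 118 115 114] [-225 -229 -237 -240 -245 -252 -259]
166 [116 116 114 115 124 123 123 115 115 117 115 119 116 109] [-219 -227 -222 -229 -242 -248 -252]
168 [116 116 114 121 124 122 123 123 124 113 115 115 111  99] [-214 -220 -216 -223 -228 -242 -251]
170 [115 117 125 122 123 124 124 123 119 116 116 109 102  90] [-209 -205 -212 -216 -227 -235 -254]
172 [115 121 124 123 123 122 123 120 115 116 113 102  91  -1] [-204 -200 -207 -212 -225 -233 -259]
174 [116 121 123 123 123 122 118 118 116 114 112 113  83   1] [-197 -195 -201 -211 -219 -227 -262]
```

Emit:
jog_arm:
  targets:
    - [0, 0, 0, -0.007, 0, 0, 0]
    - [0, 0, 0, -0.012, 0, 0, 0]
    - [0, 0, 0, -0.012, 0, 0, 0]

```text
time: 1.92
tcp_pos: [0.4543, -0.2137, 0.139]
orientation: [-0.0, 1.0, -0.02, -0.001]
ft_force: [-0.8, -0.3, -0.0]
gripper_width: 0.0
gripper_force: 0.0
```

```bash
python3 - <<'E'
from h import *
o=ctrl.get_obs(); print(o["tcp_pos"],o["ft_force"])
im,d=capture("scene"); P=cloud("scene",d)
np.set_printoptions(linewidth=200)
for v in range(146,176,2): print(v,(P[v,346:374:2,2]*1000).astype(int))
im,d=capture("top"); P=cloud("top",d)
m=(P[...,2]>.2)&(P[...,2]<.32)&(P[...,0]>.3)&(abs(P[...,1]+.21)<.2)
for z in (.14,.16,.18,.2,.22,.24,.26,.28,.3):
  q=P[(abs(P[...,2]-z)<.01)&(abs(P[...,0]-.46)<.15)&(abs(P[...,1]+.21)<.15)]; 
  if len(q): print(z,len(q),q.min(0).round(3),q.max(0).round(3))
E
```

```text
[ 0.45428421 -0.21366512  0.13901679] [-0.83754149 -0.25280574 -0.03526   ]
146 [253 256 258 261 262 264 272 269 209 200 195   0  -3 800]
148 [249 250 254 254 258 259 262 264 204 192 185   0   0   0]
150 [115 115 248 251 253 256 258 259 194 187   0   0   1   0]
152 [117 117 119 117 249 251 253 251 187 180  -1   0   1  -1]
154 [115 114 116 114 178 177 247 186 180 170   0   0  -2  -4]
156 [800 118 116 168 171 177 176 181 171 164   0   0  -3   1]
158 [118 116 116 164 168 170 173 175 162 113 115 114   0   0]
160 [116 117 115 117 161 162 166 166 156 119 115 116 116 116]
162 [115 116 116 115 118 114 160 156 114 117 115 114 118 117]
164 [116 115 114 115 114 115 116 118 115 116 117 116 117 115]
166 [116 115 115 114 124 124 123 116 116 116 117 115 114 108]
168 [117 117 116 121 125 123 122 124 122 113 117 115 109  99]
170 [114 117 123 125 122 125 122 121 118 117 117 109  99  90]
172 [113 124 122 124 121 125 122 119 118 118 110 101  91  -2]
174 [115 119 120 123 124 124 121 115 115 113 112 112  84  -2]
0.24 1 [ 0.424 -0.202  0.25 ] [ 0.424 -0.202  0.25 ]
0.26 19 [ 0.423 -0.232  0.254] [ 0.486 -0.161  0.27 ]
0.28 144 [ 0.423 -0.227  0.271] [ 0.495 -0.123  0.29 ]
0.3 215 [ 0.436 -0.299  0.29 ] [ 0.493 -0.124  0.309]
```

The depth image puts the fingertip about 28 mm higher than the TCP reading implies. I'll keep going down with force checks.

Emit:
jog_arm:
  targets:
    - [0, 0, 0, -0.008, 0, 0, 0]
    - [0, 0, 0, -0.016, 0, 0, 0]
    - [0, 0, 0, -0.02, 0, 0, 0]
    - [0, 0, 0, -0.02, 0, 0, 0]

```text
time: 2.35
tcp_pos: [0.4542, -0.2134, 0.1238]
orientation: [-0.001, 1.0, -0.02, -0.001]
ft_force: [0.3, 0.3, 0.6]
gripper_width: 0.0004
gripper_force: 0.0
```

```bash
python3 - <<'E'
from h import *
o=ctrl.get_obs(); print(o["tcp_pos"],o["ft_force"])
im,d=capture("scene"); P=cloud("scene",d)
np.set_printoptions(linewidth=200)
for v in range(154,178,2): print(v,(P[v,346:374:2,2]*1000).astype(int))
q=P[(P[...,2]>.128)&(P[...,2]<.175)&(abs(P[...,0]-.455)<.04)&(abs(P[...,1]+.21)<.04)]; print(q.min(0),q.max(0),np.percentile(q,[3,97],axis=0))
E
```

```text
[ 0.45418881 -0.21344275  0.1237961 ] [0.31129786 0.27974931 0.59084754]
154 [235 238 239 241 246 247 249 246 183 175  -1   0   0   0]
156 [117 234 235 237 800 244 244 178 174 165   0  -1   0   0]
158 [116 116 117 233 235 237 238 172 164 155 115 118   0  -1]
160 [114 117 113 159 161 232 168 164 157 115 117 116 115 116]
162 [116 117 115 152 155 159 162 159 149 118 115 117 116 116]
164 [113 115 114 148 150 152 156 149 143 115 116 118 115 115]
166 [114 116 116 116 144 149 148 138 115 114 112 118 114 110]
168 [117 118 116 121 122 122 143 122 122 117 117 116 108 100]
170 [115 116 122 123 123 122 121 123 118 114 114 110 101  89]
172 [113 122 123 123 122 123 124 119 116 116 108 102  89  -1]
174 [114 119 125 121 122 124 121 116 116 115 116 114  82  -1]
176 [114 118 117 121 123 119 117 114 113 113 114 112  74   0]
[ 0.44163141 -0.22747498  0.13366927] [ 0.46238983 -0.19954667  0.17409457] [[ 0.44208738 -0.22401377  0.13965508]
 [ 0.46020655 -0.20050561  0.17038632]]
```

Emit:
jog_arm:
  targets:
    - [0, 0, 0, -0.008, 0, 0, 0]
    - [0, 0, 0, -0.015, 0, 0, 0]
    - [0, 0, 0, -0.021, 0, 0, 0]
    - [0, 0, 0, -0.025, 0, 0, 0]
    - [0, 0, 0, -0.027, 0, 0, 0]
    - [0, 0, 0, -0.027, 0, 0, 0]

```text
time: 2.9
tcp_pos: [0.4549, -0.2142, 0.1065]
orientation: [-0.0, 1.0, -0.02, -0.001]
ft_force: [-4.9, 2.3, 12.2]
gripper_width: 0.0004
gripper_force: 6.2
```

The force reads 12 N and the button is bottomed. Now I'll let the lid up along its arc.

Emit:
jog_arm:
  targets:
    - [0, 0.0012, 0, 0.006, 0, 0, 0]
    - [0, 0.0025, 0, 0.0107, 0, 0, 0]
    - [0, 0.0043, 0, 0.0167, 0, 0, 0]
    - [0, 0.0069, 0, 0.024, 0, 0, 0]
    - [0, 0.01, 0, 0.031, 0, 0, 0]
    - [0, 0.015, -0.001, 0.041, 0, 0, 0]
    - [0, 0.02, -0.001, 0.051, 0, 0, 0]
    - [0, 0.0276, -0.001, 0.061, 0, 0, 0]
    - [0, 0.0356, -0.0015, 0.071, 0, 0, 0]
    - [0, 0.0444, -0.002, 0.08, 0, 0, 0]
    - [0, 0.0537, -0.002, 0.0885, 0, 0, 0]
    - [0, 0.064, -0.003, 0.096, 0, 0, 0]

```text
time: 3.9
tcp_pos: [0.5039, -0.2162, 0.1777]
orientation: [0.0, 1.0, -0.02, 0.0]
ft_force: [0.2, 0.4, 2.8]
gripper_width: 0.0009
gripper_force: 0.9
```

```bash
python3 - <<'E'
from h import *
o=ctrl.get_obs(); print(o["tcp_pos"],o["ft_force"])
im,d=capture("scene"); cv2.imwrite("pics/s2.png",cv2.resize(im[80:260,240:440],None,fx=3,fy=3))
E
```

```text
[ 0.50392395 -0.21621714  0.17771831] [0.19326898 0.44631732 2.80375892]
```

View pics/s2.png

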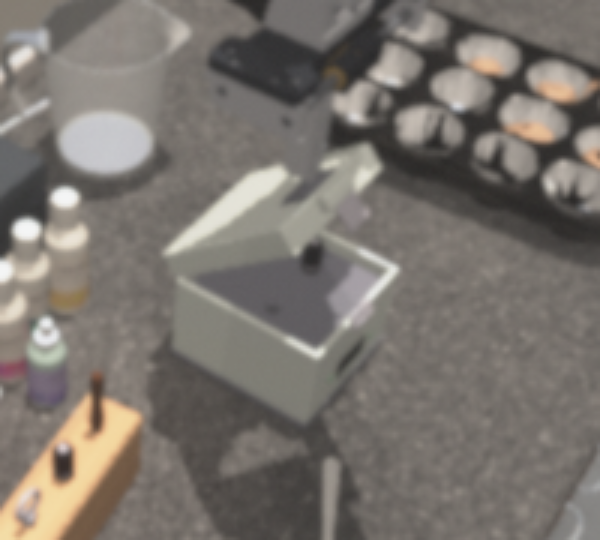

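The lid is about 0.7 rad up, resting under the fingers. The free well shows at (272,308) in the crop. I'll continue the arc, then raise clear.

Emit:
jog_arm:
  targets:
    - [0, 0.0108, 0, 0.006, 0, 0, 0]
    - [0, 0.022, -0.001, 0.0117, 0, 0, 0]
    - [0, 0.0335, -0.001, 0.0165, 0, 0, 0]
    - [0, 0.0453, -0.002, 0.0205, 0, 0, 0]
    - [0, 0.0577, -0.002, 0.024, 0, 0, 0]
    - [0, 0.07, -0.003, 0.026, 0, 0, 0]
    - [0, 0.083, -0.003, 0.027, 0, 0, 0]
    - [0, 0.0925, -0.004, 0.027, 0, 0, 0]
    - [0, 0.1, -0.004, 0.027, 0, 0, 0]
    - [0, 0.1, -0.004, 0.06, 0, 0, 0]
    - [0, 0.1, -0.004, 0.11, 0, 0, 0]
    - [0, 0.1, -0.004, 0.15, 0, 0, 0]

```text
time: 4.95
tcp_pos: [0.5775, -0.2189, 0.2896]
orientation: [-0.001, 1.0, -0.02, -0.001]
ft_force: [0.5, -0.9, 0.8]
gripper_width: 0.0005
gripper_force: 0.0
```

```bash
python3 - <<'E'
from h import *
o=ctrl.get_obs(); print(o["tcp_pos"],o["ft_force"])
im,d=capture("scene"); cv2.imwrite("pics/s3.png",cv2.resize(im[80:260,240:440],None,fx=3,fy=3))
P=cloud("scene",d); np.savez("s3.npz",im=im,P=P)
q=P[(P[...,2]>.13)&(abs(P[...,0]-.58)<.05)&(P[...,2]<.24)&(abs(P[...,1]+.21)<.07)]
for z in (.14,.16,.18,.2,.22): 
  w=q[abs(q[:,2]-z)<.008]; print(z,len(w),w[:,0].min() if len(w) else 0,np.median(w[:,0]) if len(w) else 0)
E
```

```text
[ 0.57745495 -0.21892842  0.28962783] [ 0.4634925  -0.93468501  0.77848579]
0.14 228 0.5693181050149823 0.5899754023367301
0.16 239 0.5717320810760578 0.5934667473275627
0.18 231 0.573636687894407 0.5970544081884148
0.2 99 0.5803127864116157 0.5932045754887346
0.22 372 0.5731221169306285 0.5952392281832861
```

View pics/s3.png

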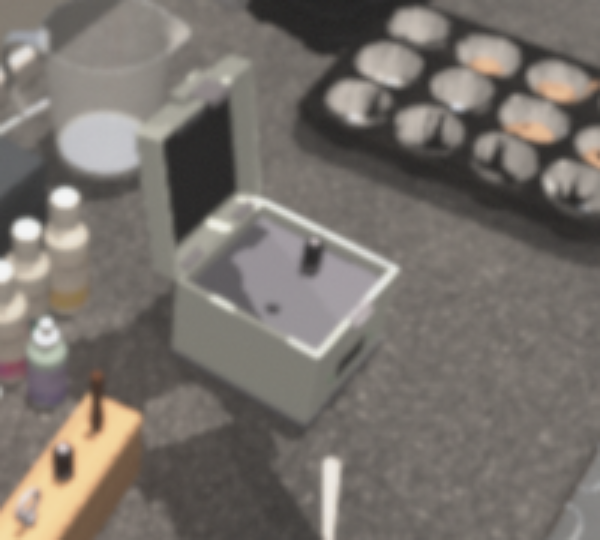

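The lid stands open. The free well is at (272,308) and the spare's head at (313,255) in the crop.

```bash
python3 - <<'E'
from h import *
def blob(n,im,c,r,thr,z,nm):
    g=im.max(2).astype(int); u,v=c; m=np.zeros(g.shape,np.uint8); m[v-r:v+r+1,u-r:u+r+1]=g[v-r:v+r+1,u-r:u+r+1]<thr
    k,l,s,cc=cv2.connectedComponentsWithStats(m); i=1+np.argmax(s[1:,4]); print(n,nm,s[i],cc[i].round(1),ray(n,*cc[i],z).round(4))
S,_=capture("scene"); T,dt=capture("top")
print(S[178:188,324:338].max(2))
blob("scene",S,(331,183),5,75,.077,"well")
blob("scene",S,(344,165),9,75,.0935,"spare mid")
blob("scene",S,(261,233),8,75,.0895,"probe mid")
print(T[205:240,330:376].max(2)[::1,::2])
blob("top",T,(251,204),6,90,.1,"probe")
Z=np.load("top0.npz"); print(Z["im"][196:212,242:262].max(2))
E
```

```text
[[151 152 152 152 152 151 152 152 152 151 153 152 151 152]
 [150 151 154 152 152 149 149 150 150 151 152 151 152 152]
 [144 150 152 150 146 141 138 139 144 148 151 152 152 151]
 [134 147 149 147 135 122 117 120 130 142 148 151 152 152]
 [121 140 149 144 127 104  95  98 112 132 147 151 152 153]
 [113 132 145 145 129 107  94  95 110 133 147 152 151 152]
 [114 122 141 147 141 127 118 117 128 141 149 151 152 152]
 [131 128 138 146 148 144 141 141 144 149 151 152 153 152]
 [153 143 140 144 149 150 150 151 152 151 151 151 151 152]
 [151 153 149 151 153 153 152 151 151 152 152 152 152 153]]Traceback (most recent call last):
  File "<stdin>", line 7, in <module>
  File "<stdin>", line 4, in blob
    return _wrapfunc(a, 'argmax', axis=axis, out=out, **kwds)
    return bound(*args, **kwds)
ValueError: attempt to get argmax of an empty sequence
```

```bash
python3 - <<'E'
from h import *
def blob(n,im,c,r,thr,z,nm):
    g=im.max(2).astype(int); u,v=c; m=np.zeros(g.shape,np.uint8); m[v-r:v+r+1,u-r:u+r+1]=g[v-r:v+r+1,u-r:u+r+1]<thr
    k,l,s,cc=cv2.connectedComponentsWithStats(m)
    if k<2: print(nm,"none",g[v-r:v+r+1,u-r:u+r+1].min()); return
    i=1+np.argmax(s[1:,4]); print(n,nm,s[i],cc[i].round(1),ray(n,*cc[i],z).round(4))
S,_=capture("scene"); T,dt=capture("top")
blob("scene",S,(331,183),4,128,.0775,"well")
for t in(70,90): blob("scene",S,(344,165),9,t,.0935,"spare mid"); blob("scene",S,(261,233),8,t,.0895,"probe mid")
c=ray("top",250,205,.1); print(T[196:212,242:262].max(2))
for e in ((.496,-.189,.0775),(.4945,-.2428,.1085)):
  i=camera_info("top"); M=np.linalg.inv(np.array(i["cam_to_world"])); print(e,cv2.projectPoints((M[:3,:3]@np.array(e)+M[:3,3])[None],np.zeros(3),np.zeros(3),np.array(i["camera_matrix"]),np.array(i["D"]))[0].ravel())
print(T[216:240,332:372:1].max(2)[:, ::2])
E
```

```text
scene well [328 181   5   4  15] [330.3 182.5] [ 0.4957 -0.1883  0.0775]
scene spare mid [342 163   5   6  25] [343.6 165.2] [ 0.4927 -0.2407  0.0935]
scene probe mid [259 232   4   6  21] [260.5 234.4] [0.5313 0.0327 0.0895]
scene spare mid [341 162   7   9  47] [343.5 165.8] [ 0.492  -0.2389  0.0935]
scene probe mid [259 232   5   7  31] [260.9 234.8] [0.5299 0.0331 0.0895]
[[105  95  92 104 109 107 113 129 138 158 168 184 188 187 186 180 191 195
  201 208]
 [166 174 176 177 178 191 194 199 201 210 215 220 223 222 225 220 223 225
  226 225]
 [213 217 218 218 218 224 225 225 226 226 226 225 226 226 226 226 225 225
  225 224]
 [226 226 225 226 226 226 226 226 225 226 224 223 223 223 225 225 225 225
  225 226]
 [225 226 226 226 226 225 225 215 201 189 204 220 223 223 225 226 226 226
  225 225]
 [226 225 225 225 225 225 213 168 137 112 144 192 221 226 225 226 226 226
  225 225]
 [226 226 226 227 225 225 179 112 186 197 134 109 214 226 225 225 224 225
  226 226]
 [225 225 225 226 225 225 145 141 220 230 167  67 183 221 225 226 225 225
  225 226]
 [226 225 226 225 225 209 127 123 188 205
[... 2086 characters left out ...]
 126 105
  115 215]
 [162 160 158 159 157 156 156 153 154 150 148 146 145 140 136 133 120 101
  151 217]
 [162 160 158 159 157 158 157 157 152 150 148 146 141 139 135 131 114 104
  165 218]
 [163 160 160 158 157 156 156 155 153 151 148 145 141 136 133 128 112 102
  164 218]
 [162 159 160 159 157 157 155 153 150 150 148 144 141 136 132 124 110 111
  164 219]
 [160 160 159 159 155 157 156 153 152 149 147 143 138 134 132 118 109 135
  163 208]
 [162 159 159 158 158 155 155 154 150 149 146 144 138 133 128 118 108 163
  165 203]
 [160 160 159 159 158 156 154 152 151 148 147 140 137 132 127 116 107 171
  163 200]
 [162 159 159 158 158 154 153 150 150 148 146 141 137 131 124 109 114 171
  138 212]]
```

Emit:
jog_arm:
  targets:
    - [0.32, -0.06, 0.333, 0, 0, 0, 1]
    - [0.32, -0.06, 0.333, 0, 0, 0, 1]
    - [0.32, -0.06, 0.333, 0, 0, 0, 1]
    - [0.32, -0.06, 0.333, 0, 0, 0, 1]
    - [0.32, -0.06, 0.333, 0, 0, 0, 1]
    - [0.32, -0.06, 0.333, -0.119, 0, 0, 1]
    - [0.32, -0.06, 0.333, -0.119, 0, 0, 1]
    - [0.32, -0.06, 0.333, -0.119, 0, 0, 1]
    - [0.32, -0.06, 0.333, -0.119, 0, 0, 1]
    - [0.32, -0.06, 0.333, -0.119, 0, 0, 1]
    - [0.32, -0.06, 0.333, -0.119, 0, 0, 1]
    - [0.32, -0.06, 0.333, -0.119, 0, 0, 1]

```text
time: 6.2
tcp_pos: [0.534, 0.0296, 0.2017]
orientation: [0.001, 0.932, 0.364, 0.001]
ft_force: [0.1, 0.0, 0.3]
gripper_width: 0.0301
gripper_force: 0.0
```

Emit:
jog_arm:
  targets:
    - [0.32, 0, 0, -0.04, 0, 0, 0]
    - [0.32, 0, 0, -0.08, 0, 0, 0]
    - [0.32, 0, 0, -0.08, 0, 0, 0]
    - [0.32, 0, 0, -0.08, 0, 0, 0]

```text
time: 6.53
tcp_pos: [0.5326, 0.03, 0.14]
orientation: [-0.0, 0.932, 0.364, -0.001]
ft_force: [-0.5, -0.2, 1.0]
gripper_width: 0.03
gripper_force: 0.0
```

```bash
python3 - <<'E'
from h import *
o=ctrl.get_obs(); print(o["tcp_pos"],o["ft_force"],o["gripper_width"])
im,d=capture("scene"); a=cv2.resize(im[160:280,200:320],None,fx=4.5,fy=4.5)
P=cloud("scene",d); np.savez("s4.npz",im=im,P=P)
cv2.imwrite("pics/s4.png",a)
E
```

```text
[0.53257455 0.03000429 0.14003245] [-0.47557606 -0.17353684  1.03439242] 0.030030225201936326
```

View pics/s4.png

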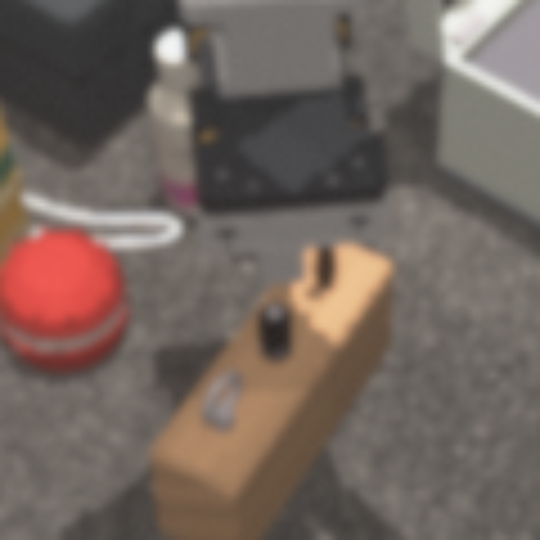

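The fingers hang above the probe: tips at about (245,280) and (300,265), probe head at (275,325). I'll check by projection.

```bash
python3 - <<'E'
from h import *
i=camera_info("scene"); M=np.linalg.inv(np.array(i["cam_to_world"]))
def pr(p): return cv2.projectPoints((M[:3,:3]@np.array(p)+M[:3,3])[None],np.zeros(3),np.zeros(3),np.array(i["camera_matrix"]),np.array(i["D"]))[0].ravel()
f=lambda p:((pr(p)-[200,160])*4.5).round()
c=np.array([.5326,.030]); n=np.array([.68,-.73]); t=np.array([.73,.68])
for s in(-1,1):
  for r in (.015,.0275):
    for w in(-.008,.008):
      q=c+s*r*n+w*t; print(s,r,w,f([*q,.152]))
print("head",f([.5335,.0305,.0895]))
Z=np.load("s4.npz"); P=Z["P"]
m=(P[...,2]>.14)&(P[...,2]<.19)&(abs(P[...,0]-.533)<.06)&(abs(P[...,1]-.03)<.06)
q=P[m]; print(len(q))
if len(q):
  for a in (n,t): print(np.percentile((q[:,:2]-c)@a,[1,10,30,50,70,90,99]).round(4))
  print(np.percentile(q[:,2],[0,1,5]))
E
```

```text
-1 0.015 -0.008 [293. 269.]
-1 0.015 0.008 [256. 272.]
-1 0.0275 -0.008 [296. 292.]
-1 0.0275 0.008 [259. 295.]
1 0.015 -0.008 [286. 215.]
1 0.015 0.008 [249. 219.]
1 0.0275 -0.008 [283. 194.]
1 0.0275 0.008 [247. 197.]
head [271. 329.]
81
[-0.0295 -0.0285 -0.0279 -0.0275 -0.027  -0.0264 -0.0254]
[-0.0103 -0.0084 -0.0046 -0.0007  0.003   0.0069  0.0085]
[0.1601349  0.16038319 0.16095979]
```

Emit:
jog_arm:
  targets:
    - [0.32, 0, 0, -0.03, 0, 0, 0]
    - [0.32, 0, 0, -0.06, 0, 0, 0]
    - [0.32, 0, 0, -0.08, 0, 0, 0]
    - [0.32, 0, 0, -0.096, 0, 0, 0]
    - [0.32, 0, 0, -0.096, 0, 0, 0]
    - [0.32, 0, 0, -0.096, 0, 0, 0]

```text
time: 7.08
tcp_pos: [0.5339, 0.0303, 0.0694]
orientation: [0.0, 0.931, 0.364, 0.001]
ft_force: [0.0, -0.8, 0.1]
gripper_width: 0.0304
gripper_force: 0.0
```

```bash
python3 - <<'E'
from h import *
o=ctrl.get_obs(); print(o["tcp_pos"],o["ft_force"],o["gripper_width"])
im,d=capture("scene"); P=cloud("scene",d)
c=np.array([.5335,.0303]); n=np.array([.68,-.73]); t=np.array([.73,.68])
q=P[(abs(P[...,0]-.533)<.06)&(abs(P[...,1]-.03)<.06)&(P[...,2]>.07)&(P[...,2]<.13)]; s=(q[:,:2]-c)@n
k=abs(s+.0275)<.002; k&=abs((q[:,:2]-c)@t)<.009; print(k.sum(),np.sort(q[k,2])[:12].round(4))
cv2.imwrite("pics/s5.png",cv2.resize(im[190:260,230:300],None,fx=7,fy=7))
E
```

```text
[0.5339325  0.03027407 0.06939471] [ 0.0133274  -0.81637211  0.09041286] 0.03043148480714489
50 [0.0711 0.0712 0.0715 0.0715 0.0725 0.0731 0.0734 0.0735 0.0736 0.0739
 0.074  0.0744]
```

View pics/s5.png

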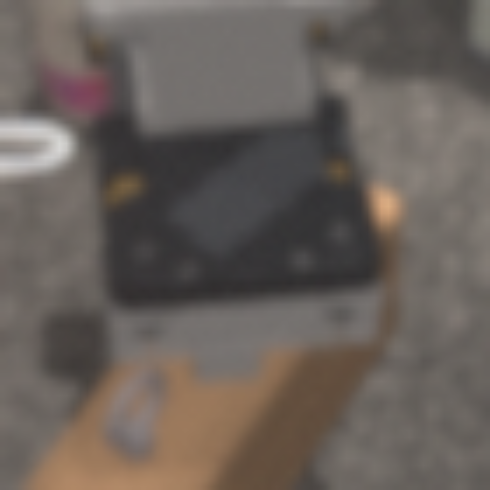

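The near fingertip shows at (225,370), clear of the tester's ring at (135,400). The probe is hidden between the jaws. I'll grip.

Emit:
jog_arm:
  targets:
    - [0, 0, 0, 0, 0, 0, 0]
    - [0, 0, 0, 0, 0, 0, 0]
    - [0, 0, 0, 0, 0, 0, 0]
    - [0, 0, 0, 0, 0, 0, 0]
    - [0, 0, 0, 0, 0, 0, 0]
    - [0, 0, 0, 0, 0, 0, 0]
  force: 25

```text
time: 7.63
tcp_pos: [0.5336, 0.0304, 0.0689]
orientation: [0.0, 0.931, 0.364, 0.001]
ft_force: [-0.0, 0.0, 5.3]
gripper_width: 0.0152
gripper_force: 25.0
```

Emit:
jog_arm:
  targets:
    - [0, 0, 0, 0.02, 0, 0, 0]
    - [0, 0, 0, 0.05, 0, 0, 0]
    - [0, 0, 0, 0.1, 0, 0, 0]
    - [0, 0, 0, 0.15, 0, 0, 0]
    - [0, 0, 0, 0.2, 0, 0, 0]
    - [0, 0, 0, 0.22, 0, 0, 0]
    - [0, 0, 0, 0.22, 0, 0, 0]
    - [0, 0, 0, 0.22, 0, 0, 0]

```text
time: 8.3
tcp_pos: [0.5328, 0.0305, 0.2329]
orientation: [0.0, 0.931, 0.364, 0.0]
ft_force: [-1.1, 0.0, -0.9]
gripper_width: 0.0153
gripper_force: 25.0
```

```bash
python3 - <<'E'
from h import *
o=ctrl.get_obs(); print(o["tcp_pos"],o["ft_force"],o["gripper_width"])
im,d=capture("scene"); P=cloud("scene",d); cv2.imwrite("pics/s6.png",im)
c=o["tcp_pos"]
m=(np.hypot(P[...,0]-c[0],P[...,1]-c[1])<.014)&(P[...,2]>.12)&(P[...,2]<.25)
q=P[m]
for z in np.arange(.12,.25,.01):
  w=q[abs(q[:,2]-z)<.005]; 
  if len(w): print(z.round(3),len(w),(w.mean(0)-c).round(4))
E
```

```text
[0.53276758 0.03053598 0.23285514] [-1.14356602  0.02811181 -0.92526129] 0.015334076102381735
0.17 6 [-0.0014  0.0013 -0.0611]
0.18 10 [-0.0014  0.0013 -0.0531]
0.19 10 [-0.0018  0.0012 -0.0432]
0.2 10 [-0.0024  0.0014 -0.033 ]
0.21 12 [-0.0023  0.0013 -0.0232]
0.22 14 [-0.0016  0.0011 -0.0126]
0.23 10 [-0.0021  0.0016 -0.0041]
0.24 3 [0.0005 0.0036 0.0073]
```

The probe is held, vertical and on axis. I'll carry it over the free well.

Emit:
jog_arm:
  targets:
    - [0, -0.0493, -0.291, 0, 0, 0, -1]
    - [0, -0.0493, -0.291, 0, 0, 0, -1]
    - [0, -0.0493, -0.291, 0, 0, 0, -1]
    - [0, -0.0493, -0.291, 0, 0, 0, -1]
    - [0, -0.0493, -0.291, 0, 0, 0, -1]
    - [0, -0.0493, -0.291, 0, 0, 0, -1]
    - [0, -0.0493, -0.291, 0, 0, 0, -1]
    - [0, -0.0493, -0.291, 0, 0, 0, -1]
    - [0, -0.0493, -0.291, -0.05, 0, 0, -1]
    - [0, -0.0493, -0.291, -0.09, 0, 0, -1]
    - [0, -0.0493, -0.291, -0.09, 0, 0, -1]
    - [0, -0.0493, -0.291, -0.09, 0, 0, -1]

```text
time: 9.35
tcp_pos: [0.4941, -0.186, 0.1628]
orientation: [-0.002, 1.0, -0.019, -0.003]
ft_force: [0.3, -0.1, 0.2]
gripper_width: 0.0156
gripper_force: 25.0
```

```bash
cat > m.py <<'E'
from h import *
o=ctrl.get_obs(); print(o["tcp_pos"],o["ft_force"],o["gripper_width"])
im,d=capture("scene"); P=cloud("scene",d); cv2.imwrite("pics/s7.png",im)
c=o["tcp_pos"]
q=P[(np.hypot(P[...,0]-c[0],P[...,1]-c[1])<.014)&(P[...,2]>.085)&(P[...,2]<.2)]
for z in np.arange(.09,.2,.01):
  w=q[abs(q[:,2]-z)<.005]
  if len(w): print(z.round(3),len(w),(w.mean(0)-c).round(4))
print(im[176:190,322:340].max(2))
E
python3 m.py
```

```text
[ 0.49414956 -0.18602946  0.16278613] [ 0.33427921 -0.13502296  0.19756622] 0.015640950679712533
0.1 4 [-0.0014  0.0014 -0.0614]
0.11 8 [-0.0024  0.0009 -0.0539]
0.12 11 [-0.0017  0.0008 -0.0432]
0.13 7 [-0.0029  0.0018 -0.0318]
0.14 10 [-0.0021  0.0016 -0.023 ]
0.15 9 [-0.0023  0.0012 -0.0133]
0.16 10 [-0.0018  0.0012 -0.0035]
0.17 5 [-0.0069 -0.0006  0.008 ]
0.18 10 [-0.0082 -0.0039  0.0159]
0.19 16 [-0.0079 -0.0057  0.0275]
0.2 9 [-0.0073 -0.0071  0.035 ]
[[112 104 100  98  97  99 104 114 121 121 118 120 128 136 135 128 117 108]
 [101  99  99  98  98  98 107 115 114 111 113 117 121 135 144 143 137 126]
 [ 99  98  98  98  98  98 103 106 103 101 103 106 108 120 134 141 144 142]
 [ 98  99  99  98  99  99  97  99  99  97  98  99 100 104 114 124 134 141]
 [ 98  99  97  97  98  97  96  96  96  96  97  98  98 100  99 105 115 127]
 [ 99  98  99  98  98  97  94  91  91  91  92  95  97  98  98  99 101 114]
 [101 100  97  98  97  97  91  85  82  83  86  94  97  97  97  97  98 104]
 [111 103 100  99  98  96  91  84  81  81  84  91  96  98  96  97  97  98]
 [137 121 110 103  99  98  95  90  87  87  90  94  98  98  98  97  98  99]
 [156 147 134 119 107 102  98  95  94  94  95  96  97  98  98  97  98  97]
 [153 157 155 143 128 114 106 100  98  97  97  99  97  98  97  97  98  98]
 [139 148 154 156 149 138 126 113 104  99 100  98  98  97  98  97  97  98]
 [131 134 140 147 153 155 149 138 124 112 103 101  97  96  97  98  97  97]
 [127 128 131 135 142 148 155 156 149 136 122 110 104  99 100  98  96  98]]
```

Emit:
jog_arm:
  targets:
    - [0, 0.0005, 0.0005, 0, 0, 0, 0]
    - [0, 0.0005, 0.0005, 0, 0, 0, 0]
    - [0, 0.0005, 0.0005, -0.01, 0, 0, 0]
    - [0, 0.0005, 0.0005, -0.02, 0, 0, 0]
    - [0, 0.0005, 0.0005, -0.03, 0, 0, 0]
    - [0, 0.0005, 0.0005, -0.04, 0, 0, 0]
    - [0, 0.0005, 0.0005, -0.047, 0, 0, 0]
    - [0, 0.0005, 0.0005, -0.047, 0, 0, 0]

```text
time: 10.07
tcp_pos: [0.4952, -0.1868, 0.1283]
orientation: [-0.001, 1.0, -0.02, -0.001]
ft_force: [-0.3, 0.5, 0.4]
gripper_width: 0.0156
gripper_force: 25.0
```

```bash
python3 m.py | head -9
```

```text
[ 0.49522002 -0.18677846  0.12833708] [-0.27902486  0.53254747  0.39942989] 0.015643926271295745
0.09 8 [-0.0019  0.0012 -0.0379]
0.1 8 [-0.0022  0.0012 -0.0271]
0.11 8 [-0.0019  0.0013 -0.0186]
0.12 8 [-0.0021  0.0012 -0.0083]
0.13 4 [-0.0014  0.0015 -0.0017]
0.14 10 [-0.0086 -0.0024  0.0131]
0.15 10 [-0.0082 -0.0058  0.0217]
0.16 14 [-0.0074 -0.0045  0.0324]
```

The stem is in the well with no reaction force. I'll push down.

Emit:
jog_arm:
  targets:
    - [0, 0, 0, -0.015, 0, 0, 0]
    - [0, 0, 0, -0.03, 0, 0, 0]
    - [0, 0, 0, -0.045, 0, 0, 0]
    - [0, 0, 0, -0.058, 0, 0, 0]
    - [0, 0, 0, -0.067, 0, 0, 0]
    - [0, 0, 0, -0.072, 0, 0, 0]
    - [0, 0, 0, -0.075, 0, 0, 0]
    - [0, 0, 0, -0.075, 0, 0, 0]

```text
time: 10.78
tcp_pos: [0.4962, -0.1873, 0.0737]
orientation: [-0.0, 1.0, -0.02, -0.0]
ft_force: [-0.6, 0.4, -0.4]
gripper_width: 0.0155
gripper_force: 25.0
```

Emit:
jog_arm:
  targets:
    - [0, 0, 0, -0.002, 0, 0, 0]
    - [0, 0, 0, -0.003, 0, 0, 0]
    - [0, 0, 0, -0.004, 0, 0, 0]
    - [0, 0, 0, -0.004, 0, 0, 0]

```text
time: 11.12
tcp_pos: [0.4971, -0.1878, 0.073]
orientation: [0.0, 1.0, -0.02, 0.001]
ft_force: [-1.6, 1.6, 8.7]
gripper_width: 0.0156
gripper_force: 25.0
```

The stem has bottomed out, with 8.7 N on the wrist. I'll release and lift.

Emit:
jog_arm:
  targets:
    - [0.23, 0, 0, 0.003, 0, 0, 0]
    - [0.23, 0, 0, 0.003, 0, 0, 0]
    - [0.23, 0, 0, 0.003, 0, 0, 0]
    - [0.23, 0, 0, 0.02, 0, 0, 0]
    - [0.23, 0, 0, 0.04, 0, 0, 0]
    - [0.23, 0, 0, 0.09, 0, 0, 0]
    - [0.23, 0, 0, 0.14, 0, 0, 0]
    - [0, 0, 0, 0.19, 0, 0, 0]
    - [0, 0, 0, 0.25, 0, 0, 0]
    - [0, 0, 0, 0.25, 0, 0, 0]
    - [0, 0, 0, 0.25, 0, 0, 0]

```text
time: 12.03
tcp_pos: [0.4978, -0.1883, 0.2621]
orientation: [0.002, 1.0, -0.02, 0.003]
ft_force: [-0.5, 0.4, -0.3]
gripper_width: 0.001
gripper_force: 0.0
```

```bash
python3 - <<'E'
from h import *
o=ctrl.get_obs(); print(o["tcp_pos"],o["ft_force"],o["gripper_width"])
im,d=capture("scene"); P=cloud("scene",d); cv2.imwrite("pics/s8.png",im)
for n,(x,y) in dict(free=(.4957,-.1883),spare=(.4934,-.2423)).items():
  q=P[(np.hypot(P[...,0]-x,P[...,1]-y)<.016)&(P[...,2]>.085)&(P[...,2]<.13)]; print(n,len(q),q.mean(0).round(4)-[x,y,0],np.sort(q[:,2])[-5:].round(4))
# lid plane front region
q=P[(P[...,2]>.1)&(P[...,2]<.26)&(P[...,0]>.54)&(P[...,0]<.66)&(abs(P[...,1]+.215)<.075)]
for z in np.arange(.11,.26,.015):
  w=q[abs(q[:,2]-z)<.006]; 
  if len(w)>3: print(z.round(3),len(w),np.percentile(w[:,0],[2,50,98]).round(3),np.percentile(w[:,1],[2,98]).round(3))
E
```

```text
[ 0.49780239 -0.18831388  0.26210732] [-0.51981578  0.37112323 -0.31899456] 0.0010458082092611777
free 66 [-0.0036  0.0056  0.0996] [0.1083 0.1084 0.1092 0.1099 0.1101]
spare 65 [-0.0016  0.0036  0.0996] [0.1079 0.1081 0.1081 0.1082 0.1089]
0.11 159 [0.566 0.584 0.59 ] [-0.278 -0.158]
0.125 173 [0.569 0.587 0.593] [-0.277 -0.158]
0.14 170 [0.572 0.59  0.595] [-0.278 -0.158]
0.155 178 [0.574 0.593 0.597] [-0.278 -0.158]
0.17 184 [0.577 0.595 0.601] [-0.278 -0.159]
0.185 160 [0.58  0.598 0.605] [-0.279 -0.159]
0.2 71 [0.581 0.592 0.608] [-0.279 -0.159]
0.215 261 [0.585 0.596 0.609] [-0.277 -0.16 ]
0.23 118 [0.574 0.59  0.606] [-0.235 -0.205]
```

The probe is seated with its head top level with the spare's. Now I'll go behind the open lid, beside the button.

Emit:
jog_arm:
  targets:
    - [0, 0.184, 0.008, 0, 0, 0, 0]
    - [0, 0.184, 0.008, 0, 0, 0, 0]
    - [0, 0.184, 0.008, 0, 0, 0, 0]
    - [0, 0.184, 0.008, 0, 0, 0, 0]
    - [0, 0.184, 0.008, 0, 0, 0, 0]
    - [0, 0.184, 0.008, -0.03, 0, 0, 0]
    - [0, 0.184, 0.008, -0.06, 0, 0, 0]
    - [0, 0.184, 0.008, -0.09, 0, 0, 0]
    - [0, 0.184, 0.008, -0.095, 0, 0, 0]
    - [0, 0.184, 0.008, -0.095, 0, 0, 0]

```text
time: 12.92
tcp_pos: [0.6316, -0.1806, 0.1838]
orientation: [-0.001, 1.0, -0.02, -0.003]
ft_force: [0.5, 1.0, -0.5]
gripper_width: 0.0001
gripper_force: 0.0
```

Emit:
jog_arm:
  targets:
    - [0, -0.029, 0.001, 0.002, 0, 0, 0]
    - [0, -0.0457, 0.002, 0.006, 0, 0, 0]
    - [0, -0.0613, 0.0025, 0.009, 0, 0, 0]
    - [0, -0.0765, 0.003, 0.0107, 0, 0, 0]
    - [0, -0.0917, 0.004, 0.0104, 0, 0, 0]
    - [0, -0.107, 0.0045, 0.009, 0, 0, 0]
    - [0, -0.122, 0.005, 0.0056, 0, 0, 0]
    - [0, -0.1364, 0.0055, 0.001, 0, 0, 0]
    - [0, -0.1504, 0.006, -0.005, 0, 0, 0]
    - [0, -0.1637, 0.007, -0.0127, 0, 0, 0]
    - [0, -0.1763, 0.0075, -0.0212, 0, 0, 0]
    - [0, -0.188, 0.008, -0.0313, 0, 0, 0]

```text
time: 13.92
tcp_pos: [0.4941, -0.1761, 0.1662]
orientation: [0.001, 1.0, -0.02, 0.003]
ft_force: [1.3, -0.0, 0.1]
gripper_width: 0.0005
gripper_force: 1.0
```

```bash
python3 - <<'E'
from h import *
o=ctrl.get_obs(); print(o["tcp_pos"],o["ft_force"])
im,d=capture("scene"); cv2.imwrite("pics/s9.png",cv2.resize(im[80:260,240:440],None,fx=3,fy=3))
E
```

```text
[ 0.49408345 -0.17613898  0.16617358] [ 1.27418613 -0.01484199  0.14321102]
```

View pics/s9.png

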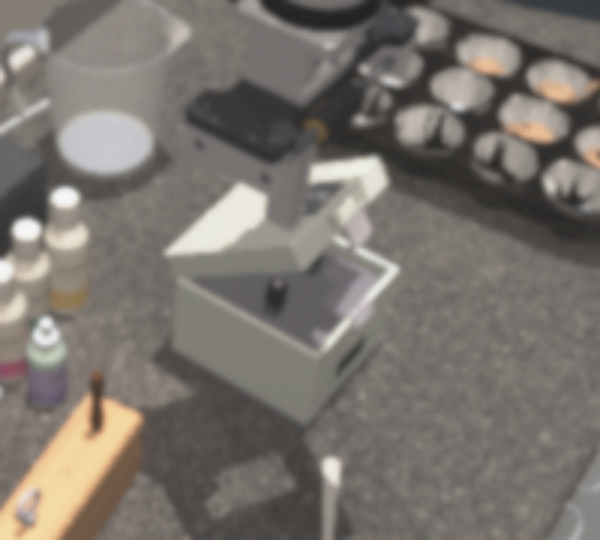

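The lid is half shut under the fingers, at (290,240) in the crop, and the seated probe's head shows at (276,292). I'll press it shut.

Emit:
jog_arm:
  targets:
    - [0, -0.0105, 0, -0.011, 0, 0, 0]
    - [0, -0.02, 0.001, -0.023, 0, 0, 0]
    - [0, -0.028, 0.001, -0.036, 0, 0, 0]
    - [0, -0.036, 0.0015, -0.05, 0, 0, 0]
    - [0, -0.043, 0.002, -0.064, 0, 0, 0]
    - [0, -0.048, 0.002, -0.075, 0, 0, 0]
    - [0, -0.048, 0.002, -0.079, 0, 0, 0]
    - [0, -0.048, 0.002, -0.081, 0, 0, 0]
    - [0, -0.048, 0.002, -0.081, 0, 0, 0]

```text
time: 14.72
tcp_pos: [0.4565, -0.1737, 0.1046]
orientation: [-0.001, 1.0, -0.02, -0.002]
ft_force: [-7.1, 3.1, 18.0]
gripper_width: 0.0005
gripper_force: 9.0
```

It presses with 18 N. I'll ease off slowly in case the catch didn't hold.

Emit:
jog_arm:
  targets:
    - [0, 0, 0, 0.003, 0, 0, 0]
    - [0, 0, 0, 0.006, 0, 0, 0]
    - [0, 0, 0, 0.01, 0, 0, 0]
    - [0, 0, 0, 0.014, 0, 0, 0]
    - [0, 0, 0, 0.018, 0, 0, 0]
    - [0, 0, 0, 0.018, 0, 0, 0]

```text
time: 15.22
tcp_pos: [0.4574, -0.1739, 0.1169]
orientation: [0.0, 1.0, -0.02, 0.0]
ft_force: [-0.4, 0.0, -0.2]
gripper_width: 0.0005
gripper_force: 0.0
```

```bash
cat > l.py <<'E'
from h import *
o=ctrl.get_obs(); print(o["tcp_pos"],o["ft_force"])
for n in ("scene","top"):
  im,d=capture(n); P=cloud(n,d)
  m=(abs(P[...,1]+.216)<.055)&(P[...,2]>.11)&(P[...,2]<.15)
  print(n,[(x,np.median(P[m&(abs(P[...,0]-x)<.008)][:,2]).round(4),(m&(abs(P[...,0]-x)<.008)).sum()) for x in (.445,.47,.5,.53,.55)])
  b=(abs(P[...,0]-.453)<.007)&(abs(P[...,1]+.214)<.012)&(P[...,2]<.14); print("button z",np.median(P[b][:,2]),b.sum())
  T0=np.load("top0.npz")
E
python3 l.py
```

```text
[ 0.45738724 -0.17394196  0.11690988] [-0.35966404  0.00906429 -0.2339159 ]
scene [(0.445, np.float64(0.117), np.int64(288)), (0.47, np.float64(0.1161), np.int64(94)), (0.5, np.float64(0.1159), np.int64(78)), (0.53, np.float64(0.1154), np.int64(77)), (0.55, np.float64(0.115), np.int64(93))]
button z 0.12319329206734886 36
top [(0.445, np.float64(nan), np.int64(0)), (0.47, np.float64(nan), np.int64(0)), (0.5, np.float64(nan), np.int64(0)), (0.53, np.float64(0.1159), np.int64(70)), (0.55, np.float64(0.1154), np.int64(159))]
button z nan 0
  return _methods._mean(a, axis=axis, dtype=dtype,
  ret = ret.dtype.type(ret / rcount)
```

The lid is latched: it is flat at 116 mm, the button is out at 123 mm, and there is no force on the fingers. I'll retreat and check the other tools.

Emit:
jog_arm:
  targets:
    - [0, 0, 0, 0.05, 0, 0, 0]
    - [0, 0, 0, 0.1, 0, 0, 0]
    - [0, -0.05, -0.1, 0.15, 0, 0, 0]
    - [0, -0.1, -0.2, 0.15, 0, 0, 0]
    - [0, -0.1, -0.25, 0.15, 0, 0, 0]
    - [0, -0.1, -0.25, 0.15, 0, 0, 0]
    - [0, -0.1, -0.25, 0.15, 0, 0, 0]
    - [0, -0.1, -0.25, 0.15, 0, 0, 0]

```text
time: 15.98
tcp_pos: [0.3801, -0.367, 0.23]
orientation: [0.002, 1.0, -0.023, 0.0]
ft_force: [0.2, 0.1, -0.1]
gripper_width: 0.0006
gripper_force: 0.0
```

```bash
python3 l.py 2>/dev/null; python3 - <<'E'
from h import *
S=np.load("scene0.npz")["P"]; im,d=capture("scene"); N=cloud("scene",d)
for Pq in (S,N):
    m=(Pq[...,2]>.085)&(Pq[...,2]<.16)&(abs(Pq[...,0]-.51)<.09)&(abs(Pq[...,1]-.06)<.11)
    n,l,s,c=cv2.connectedComponentsWithStats(m.astype(np.uint8))
    for k in range(1,n):
        if s[k,4]>20: print(s[k],np.round(Pq[l==k].mean(0),4))
order.job_done()
E
```

```text
[ 0.38008915 -0.36700354  0.22999408] [ 0.17473162  0.0565603  -0.09280688]
scene [(0.445, np.float64(0.1167), np.int64(269)), (0.47, np.float64(0.116), np.int64(229)), (0.5, np.float64(0.1158), np.int64(234)), (0.53, np.float64(0.1155), np.int64(231)), (0.55, np.float64(0.1154), np.int64(215))]
button z 0.12287120895475623 49
top [(0.445, np.float64(0.1168), np.int64(280)), (0.47, np.float64(0.1164), np.int64(282)), (0.5, np.float64(0.1158), np.int64(283)), (0.53, np.float64(0.1155), np.int64(286)), (0.55, np.float64(0.1154), np.int64(282))]
button z 0.12293950431700451 55
[270 204   5  18  79] [ 0.5359 -0.0131  0.1116]
[257 228   8  10  70] [0.5305 0.0334 0.0978]
[245 243   9  11  48] [0.527  0.0768 0.0976]
[270 204   5  18  78] [ 0.5359 -0.013   0.112 ]
[245 243   9  11  46] [0.5273 0.0768 0.0978]
the job is handed in; nothing more can be done
```

The probe is fully down in the free well, the lid is shut on its catch, the tester and scribe haven't moved, and I've handed the job in at about 16 s on the robot's clock; the verdict wasn't shown to me.

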